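Nudge the weighing plate into the kitchen scale

TASK

The round steel weighing plate lies loose on top of the kitchen scale, beside its round well. Push it with the fingertips, without pinching or lifting it, across the rim until it drops into the well and lies flat and fully home; only then press the orange button on the scale fully down and let it go. Leave the other things on the worktop where they stand.

Things in the scene. Friction and masses are not known exactly. Their poses are not given: they have to be found in the camera images.
- plate: loose round steel weighing plate with two fine rings, 80 mm in diameter, 11 mm thick, about 0.16 kg. Origin: centre of its underside; z up. It starts flat on the scale's white top, its centre 52 to 67 mm from the well's centre, away from the button. Once its centre is over the well it tips in (rear edge up about 6 mm); near the far wall the rear drops too. Home, it stands 4 mm above the scale's top
- scale: white kitchen scale with a grey underside, fixed on the worktop, 130 mm (its x) by 200 mm (its y); flat top 27 mm above the worktop. Origin under the centre of the round well, on the worktop; z up. In its frame the body spans x -65 to 65 mm and y -85 to 115 mm; the button is at x 0, y 80 mm and a black-framed display, 52 x 32 mm, at x -37, y 80 mm
- well (a point): centre of the floor of the scale's round well: 84 mm in diameter, 7 mm deep (floor 20 mm above the worktop), upright wall, so that the plate has 2 mm play all round. Axes as the scale's
- button_top (a point): centre of the top of the orange round push button in a steel collar on the scale, 22 mm in diameter; it stands 6 mm above the scale's top (33 mm above the worktop) when not pressed
- button (a joint): travel of the orange button, m: 0 released, 0.004 fully down; it springs back; about 2 N starts it, 5 N takes it fully down
- potato: bystander: small brown potato, 45 x 49 x 34 mm, behind the scale (side away from the robot); origin under its centre
- shaker: bystander: grey salt shaker, 44 mm wide, 90 mm high, behind the scale; origin at the centre of its foot
- bowl: bystander: thin pale bowl, 125 mm wide, 44 mm high, to the left; origin at the centre of its foot
- jam: bystander: jar of red jam with a green lid, 64 mm wide, 99 mm high, at the back; origin at the centre of its foot
- spice_jar: bystander: spice jar with a green cap, 44 mm wide, 100 mm high, at the back; origin at the centre of its foot
- cork: bystander: wine cork standing on end, 23 mm wide, 38 mm high, to the right; origin at the centre of its foot
Mind the look-alikes: they are no part of the job. Of the things shaped like the plate, the steel one is meant.

How it is judged:
On the way, in this order (a step that is already met when the one before it is completed fails the run):
1. the plate lies flat and home in the well (horizontal distance between plate and well below 0.004 m and z of plate in the frame of well below 0.002 m and angle between plate's own z axis and vertical below 0.03 rad), for 0.2 s.
2. the button is pressed fully down (value of joint button above 0.003 m), for 0.05 s.
At the end, for the whole second after the job is handed in: the plate rests in the well: centre within 4 mm of the well's centre, underside within 2 mm of its floor, tilted less than 0.03 rad (1.7 degrees), at rest; the button has been pressed (over 3 of its 4 mm) after that and is released (under 1 mm); each bystander is within 30 mm of where it stood (all of step 1 and linear speed of plate below 0.02 m/s and value of joint button below 0.001 m and distance of each of potato, shaker, bowl, jam, spice_jar, cork from where it was at the start of the episode below 0.03 m); the robot touches nothing.
It fails at once if the plate is lifted: its centre is more than 8 mm above where it lay on the scale's top, or it is tilted over 0.35 rad (20 degrees) (z of plate in the frame of well above 0.015 m or angle between plate's own z axis and vertical above 0.35 rad).
It fails at once if the plate is pushed off the scale (z of plate in the frame of well below -0.006 m or horizontal distance between plate and well above 0.12 m).
It fails at once if the button is pressed (over 3 mm) while the plate is not home in the well (value of joint button above 0.003 m and not (horizontal distance between plate and well below 0.004 m and z of plate in the frame of well below 0.002 m and angle between plate's own z axis and vertical below 0.03 rad)).
It fails at once if a bystander is moved by more than 30 mm (not (distance of each of potato, shaker, bowl, jam, spice_jar, cork from where it was at the start of the episode below 0.03 m)).
It also fails if it takes over 51 s, if anything falls off the work surface, if the arm or the gripper's body presses on something with over 40 N, if the wrist force passes 120 N, or if a joint passes its speed limit or range.

ROBOT

A 6-joint arm with a two-finger parallel gripper is mounted at the origin on a cart in front of the work surface, level with it; the furniture and walls round the work are solid. World frame = base frame: x ahead of the robot, y to its left, z up, the work surface at z = 0. Lengths are in m, angles in rad, forces in N, time in s.
With the tool pointing down it reaches from about 0.25 to 0.775 m from the base axis. Payload 4 kg.
Tool frame: the origin (TCP) lies between the finger pads; the fingertips stand 25 mm ahead of it and the grasp point (between the pads) lies 6 mm ahead of it (robot.tip_reach is the z of the fingertips in the tool frame, in m); z points along the fingers, y is the line along which they close (so a half turn about z gives the same grasp; the last joint's range is limited). The gripper opens to 94 mm and grips with 3 to 60 N. Pads are 16 mm wide; open, the fingers measure 119 mm over their backs; the gripper's body (75 mm by 177 mm) begins 78 mm behind the grasp point.
Start: joints at [-1.239, 0.087, 1.371, -0, 1.684, -0.103], TCP at [0.232, -0.499, 0.231] pointing down, gripper open.
Joint ranges: [-3.1, 3.1], [-0.76, 2.03], [0.27, 2.55], [-1.08, 4.22], [0.17, 2.65], [-2.57, 2.57]. Speed limits (rad/s): [2.79, 2.79, 3.14, 3.14, 3.14, 3.14].

INTERFACE

Orientations are given as [roll, pitch, yaw] about the fixed x, y, z axes, in that order (R = Rz(yaw) Ry(pitch) Rx(roll)).
In Python, from bench import robot gives the robot as it stands. The module is installed in compiled form; this text tells all that it offers.
- The arm moves only by the shell command python3 -m handwheel 'ROWS'. ROWS is JSON, a list of rows, each a list of 3 entries, a list of its own where there are three numbers: the turn, a rotation vector about the world's x, y, z in units of 90 degrees (1.0 is 90 degrees), then the shift along the world's x, y, z in units of 0.05 m (1.0 is 0.05 m), then the closure, from 0 (fully open) to 1 (shut). A call has 1 to 5 rows; each row shifts and turns the commanded pose from where the row before left it; what a row does not reach is not made up. A row lasts 1/10 s, in which the tool goes at most 50 mm and 8.59 degrees, less where a joint would pass 70% of its speed; a pose out of reach is approached as far as the arm can. A call with a number of a shift or a turn outside -1 to 1 is refused whole. A call with a gripper value outside its range is refused whole. The fingers move at their own pace and stop on an object; the grip force is fixed at half the most. Time passes only in rows, so rows that do not move let the fingers close. It gives the time, the measured TCP pose, the force, the opening and the grip force at its end, in the units of the state.
- robot.get_obs(): the state, without advancing time (a new reading comes with each control period).
- robot.snapshot(name): name is "scene" or "top"; returns (picture, depth): 384x512x3 uint8, red, green, blue; 384x512 float32, m along the optical axis (not along the pixel's ray), 0 where there is no reading.
- robot.calibration(name): a dict with "mtx" (3x3 intrinsics, pixels), "extrinsics" (4x4, takes a point from camera to world coordinates). Camera axes: x right, y down, z forward; pixel columns grow to the right and rows downward; lengths in m; the calibration is good to about 2 mm. A picture is of the moment at which its call begins. calibration takes no time and is no camera call.
- robot.close_job(): hands the job in; it is judged then, once.
Trained networks look in the newest picture that a camera, given by its name, has taken for a name from the list of things; names that differ only in an ending like _2 or _b are one class to them, and where a whole thing is asked for, a point or a joint stands for the part that bears it (a point fixed in the world has none). Each returns a list of dicts, best first, with "p" (0 to 1); they miss things now and then, are a little off and sometimes report something else, mostly with a low value. They report only what shows in the picture. A call takes as long as a camera call. They do not tell look-alikes from the thing itself.
- robot.boxes_of(query, camera): "bbox" ([left, top, right, bottom] in pixels, round what is visible of it).
The state is a dict: "time": time; "joint_positions": joint angles; "qvel": joint speeds; "joint_torque": joint torques, N m; "tool_pos": TCP position; "ee_rot": TCP orientation; "wrist_force": force on the tool from outside, world axes, zero at the start; "wrist_torque": the same for the moment, N m; "width": finger opening in m; "finger_force": force on a finger pad.
Only numpy, scipy, OpenCV 4.12 (cv2) and the standard library are available. Lean on these libraries where they do the work, as an engineer would, in place of code of your own. Each camera call takes 0.05 s, during which the arm holds its last target. There are 200 camera calls.

## Working session

There is one attempt and no reset: what is moved stays moved. The work goes in short steps, Python scripts to look and compute and a shell command to move; the robot and the scene stay as the last step left them, time stands still between calls to the robot, and variables do not carry over. Pictures are saved under pics/ and viewed, at most 10 in all, crops included, and the job is handed in when it is done.

```bash
mkdir -p pics
cat > h.py <<'E'
import numpy as np, cv2
from bench import robot
def snap(n):
    p,d=robot.snapshot(n); c=robot.calibration(n); return p,d,np.array(c["mtx"]),np.array(c["extrinsics"])
def cloud(d,K,T):
    v,u=np.indices(d.shape); P=np.stack([(u-K[0,2])/K[0,0]*d,(v-K[1,2])/K[1,1]*d,d],-1)
    return P@T[:3,:3].T+T[:3,3]
def save(n,p): cv2.imwrite("pics/"+n,p[:,:,::-1])
E
python3 - <<'E'
from h import *
for n in("scene","top"):
    p,d,K,T=snap(n); save(n+"0.png",p); np.savez(n,p=p,d=d,K=K,T=T); print(K,T)
    for q in("plate","scale","button"): print(n,q,[(np.round(b["bbox"]),round(b["p"],2)) for b in robot.boxes_of(q,n)])
a=cv2.imread("pics/scene0.png");b=cv2.imread("pics/top0.png")
cv2.imwrite("pics/both.png",np.vstack([a,b])[:, :])
E
```

```text
[[390.05972373   0.         260.95800285]
 [  0.         390.05972373 190.1298252 ]
 [  0.           0.           1.        ]] [[ 0.99097564 -0.06479842  0.117339    0.40146407]
 [-0.13361948 -0.54700219  0.82639847 -1.18711959]
 [ 0.01063538 -0.83461953 -0.55072418  0.81920785]
 [ 0.          0.          0.          1.        ]]
scene plate [(array([216., 183., 241., 199.]), 0.81), (array([250., 276., 284., 299.]), 0.8), (array([231., 217., 254., 236.]), 0.78), (array([210., 279., 238., 305.]), 0.72), (array([277., 144., 298., 170.]), 0.58), (array([225., 172., 244., 183.]), 0.45), (array([270., 196., 284., 222.]), 0.28)]
scene scale [(array([214., 203., 266., 242.]), 0.86)]
scene button []
[[421.26791162   0.         244.17202101]
 [  0.         421.26791162 190.10934339]
 [  0.           0.           1.        ]] [[-0.02522961 -0.98020251  0.19638354  0.32971762]
 [-0.99951514  0.02831956  0.01294162 -0.06772659]
 [-0.0182469  -0.19596181 -0.98044175  1.20198323]
 [ 0.          0.          0.          1.        ]]
top plate [(array([197., 220., 222., 248.]), 0.95), (array([369., 227., 400., 256.]), 0.81), (array([286., 207., 315., 235.]), 0.67)]
top scale [(array([233., 191., 315., 253.]), 0.69)]
top button [(array([247., 223., 256., 233.]), 0.59)]
```

View pics/top0.png

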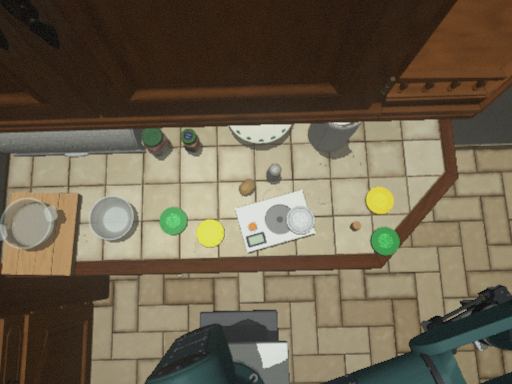

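View pics/scene0.png

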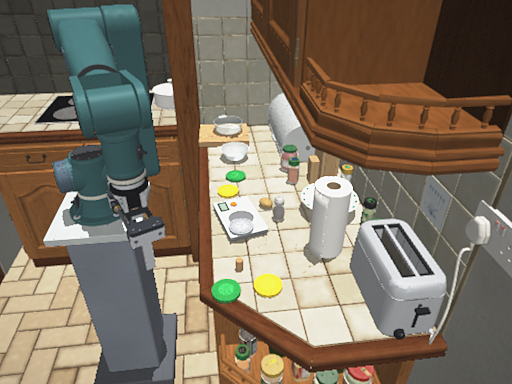

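Look-alikes of the plate in the top view are the lids at (173,221) green, (210,233) yellow, (380,200) yellow and (385,241) green. The steel plate is at (300,220) on the scale, to the right of the dark well at (279,219). The button is at (252,226) and the display at (257,239). Next I measure and check a close crop.

Run:
```python
from h import *
z=np.load("top.npz");p,d,K,T=[z[k] for k in "pdKT"]
W=cloud(d,K,T); Z=W[...,2]
def ray(u,v,h):
    r=T[:3,:3]@np.array([(u-K[0,2])/K[0,0],(v-K[1,2])/K[1,1],1]); return T[:3,3]+r*(h-T[2,3])/r[2]
roi=np.zeros(Z.shape,bool); roi[185:258,228:322]=1
print("z samples top",[np.round(W[v,u],3) for u,v in((300,220),(279,219),(265,210),(252,226),(220,200),(270,238))])
hsv=cv2.cvtColor(p,cv2.COLOR_RGB2HSV)
m=roi&(Z>0.017)&(Z<0.06); print(m.sum())
pts=W[m][:,:2].astype(np.float32); print("rect",cv2.minAreaRect((pts*1000)))
o=roi&(hsv[...,0]<18)&(hsv[...,1]>150)&(hsv[...,2]>120); v,u=np.nonzero(o); print("button px",len(u),u.mean(),v.mean(),ray(u.mean(),v.mean(),.033))
pl=roi&(Z>.0335)&(Z<.06); v,u=np.nonzero(pl); print("plate depth",len(u),W[pl].mean(0),u.mean(),v.mean())
for n,b in robot.calibration("top").items(): pass
c=p[180:262,226:324]; save("crop.png",cv2.resize(c,None,fx=7,fy=7,interpolation=cv2.INTER_CUBIC))
```

```text
z samples top [array([ 0.474, -0.205,  0.037]), array([ 0.48 , -0.148,  0.021]), array([ 0.506, -0.109,  0.026]), array([ 0.462, -0.072,  0.03 ]), array([0.543, 0.019, 0.   ]), array([ 0.427, -0.121,  0.027])]
3369
rect ((506.33026123046875, -131.71144104003906), (191.0137481689453, 206.98788452148438), 14.214434623718262)
button px 30 252.2 226.33333333333334 [ 0.4605048  -0.07202774  0.033     ]
plate depth 627 [ 0.47543555 -0.20227764  0.03737507] 298.9968102073365 219.5438596491228
```

View pics/crop.png

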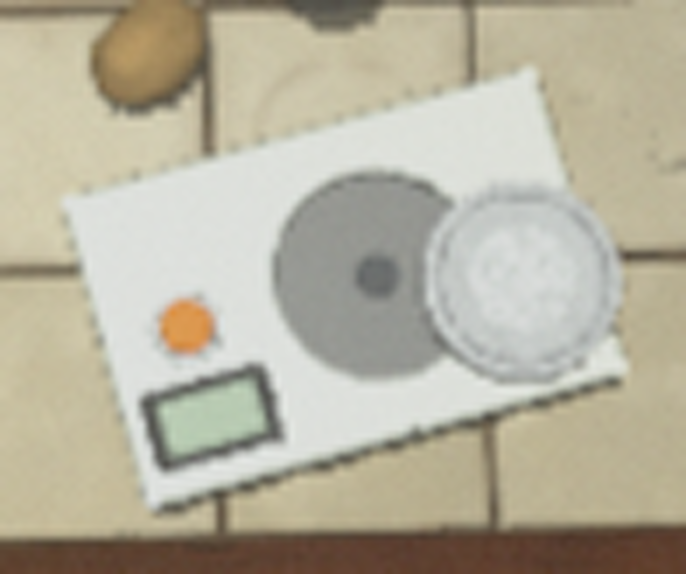

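Run:
```python
from h import *
z=np.load("top.npz");p,d,K,T=[z[k] for k in "pdKT"]
def ray(x,y,h):
    u=(x+.5)/7-.5+226;v=(y+.5)/7-.5+180
    r=T[:3,:3]@np.array([(u-K[0,2])/K[0,0],(v-K[1,2])/K[1,1],1]); return (T[:3,3]+r*(h-T[2,3])/r[2])[:2]
C=np.array([ray(*c,.027) for c in((66,203),(532,70),(625,375),(152,508))]);print(C)
print("sides",[np.linalg.norm(C[i]-C[i-1]) for i in range(4)])
w=ray(377,277,.020);b=ray(187,327,.033);pl=ray(524,282,.038)
y=(C[0]-C[1]+C[3]-C[2]);y/=np.linalg.norm(y);x=np.array([y[1],-y[0]])
print("well",w,"from rect",C.mean(0)-.015*y,"from button",b-.08*y,"yaw",np.degrees(np.arctan2(-y[0],y[1])))
print("btn",b,"plate",pl,"rel",np.array([x,y])@(pl-w), "y",y)
q=w-pl;print("push dir",q/np.linalg.norm(q),np.linalg.norm(q))
```

```text
[[ 0.51271641 -0.02500669]
 [ 0.56191871 -0.2151348 ]
 [ 0.43746044 -0.24555156]
 [ 0.39008054 -0.05640766]]
sides [np.float64(0.1265921758953081), np.float64(0.19639135090805715), np.float64(0.12812118848964182), np.float64(0.19498786431633905)]
well [ 0.48017604 -0.14936633] from rect [ 0.47924566 -0.15006127] from button [ 0.4803731  -0.14979568] yaw 14.286803610249233
btn [ 0.46063104 -0.07226987] plate [ 0.4742905  -0.20615376] rel [-0.01971728 -0.05357873] y [-0.24677582  0.96907259]
push dir [0.1030894  0.99467209] 0.0570916021777898
```

Run:
```python
from h import *
o=robot.get_obs(); print({k:np.round(o[k],3) for k in("time","tool_pos","ee_rot","width","wrist_force")},robot.tip_reach)
```

```text
{'time': np.float64(0.4), 'tool_pos': array([ 0.232, -0.499,  0.23 ]), 'ee_rot': array([-3.141, -0.   ,  0.435]), 'width': np.float64(0.094), 'wrist_force': array([-0.659, -0.907,  0.377])} 0.025
```

```bash
python3 -m handwheel '[[[0,0,0.094],[0.47,0.46,0],0.57],[[0,0,0.094],[0.47,0.46,0],0.57],[[0,0,0.094],[0.47,0.46,0],0.57],[[0,0,0.094],[0.47,0.46,0],0.57],[[0,0,0.094],[0.47,0.46,0],0.57]]'; python3 -m handwheel '[[[0,0,0.094],[0.47,0.46,0],0.57],[[0,0,0.094],[0.47,0.46,0],0.57],[[0,0,0],[0.47,0.46,0],0.57],[[0,0,0],[0.47,0.46,0],0.57],[[0,0,0],[0.47,0.46,0],0.57]]'; python3 -m handwheel '[[[0,0,0],[0,0,0],0.57]]'
```

```text
time: 0.9
tool_pos: [0.3499, -0.3829, 0.2306]
ee_rot: [3.141, 0.0, 1.179]
wrist_force: [-0.2, 0.1, 0.0]
width: 0.0574
finger_force: 0.0
time: 1.4
tool_pos: [0.4675, -0.2678, 0.2307]
ee_rot: [3.141, 0.0, 1.468]
wrist_force: [0.7, 0.1, 0.5]
width: 0.04
finger_force: 0.0
time: 1.5
tool_pos: [0.4688, -0.2661, 0.2304]
ee_rot: [3.141, -0.001, 1.473]
wrist_force: [0.2, -0.0, 0.2]
width: 0.0401
finger_force: 0.0
```

```bash
python3 -m handwheel '[[[0,0,0],[0,-0.06,-0.7],0.57],[[0,0,0],[0,0,-0.7],0.57],[[0,0,0],[0,0,-0.7],0.57],[[0,0,0],[0,0,-0.7],0.57],[[0,0,0],[0,0,-0.72],0.57]]'; python3 -m handwheel '[[[0,0,0],[0,0,0],0.57]]'
python3 - <<'E'
from h import *
for n,(a,b,c,d_) in dict(top=(180,262,226,340),scene=(170,260,190,310)).items():
    p,d,K,T=snap(n); s=cv2.resize(p[a:b,c:d_],None,fx=5,fy=5,interpolation=cv2.INTER_CUBIC)
    if n=="top": A=s
    else: B=s
w=max(A.shape[1],B.shape[1]); P=lambda s:cv2.copyMakeBorder(s,0,0,0,w-s.shape[1],cv2.BORDER_CONSTANT)
q=np.vstack([P(A),P(B)]); save("c2.png",cv2.resize(q,None,fx=.69,fy=.69))
E
```

```text
time: 2.0
tool_pos: [0.4662, -0.2726, 0.0535]
ee_rot: [3.141, 0.001, 1.468]
wrist_force: [0.2, 0.5, 0.5]
width: 0.0402
finger_force: 0.0
time: 2.1
tool_pos: [0.4625, -0.2699, 0.0488]
ee_rot: [-3.131, -0.006, 1.468]
wrist_force: [-0.6, 0.5, 0.0]
width: 0.0407
finger_force: 0.0
```

View pics/c2.png

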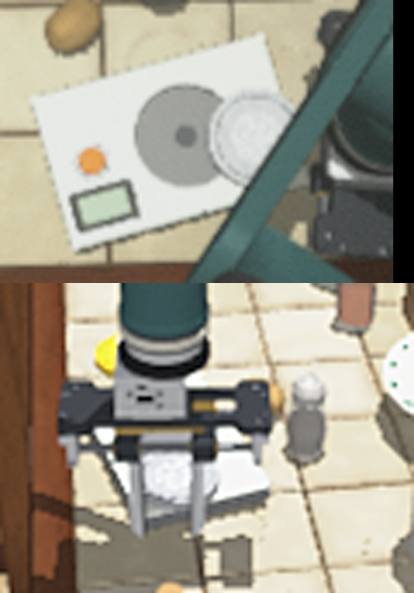

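The crops show the two fingertips standing just right of the plate, straddling its centre, and the plate unmoved at (255,138). I'll let the arm settle.

```bash
python3 -m handwheel '[[[0,0,0],[0,0,0],0.57],[[0,0,0],[0,0,0],0.57],[[0,0,0],[0,0,0],0.57]]'
```

```text
time: 2.5
tool_pos: [0.4677, -0.2727, 0.0566]
ee_rot: [3.138, 0.002, 1.468]
wrist_force: [-0.1, -0.7, 0.2]
width: 0.0404
finger_force: 0.0
```

```bash
for i in 1 2 3; do python3 -m handwheel '[[[0,0,0],[0,0,0],0.57]]' | sed -n 1,3p; done
```

```text
time: 2.6
tool_pos: [0.4672, -0.2723, 0.0557]
ee_rot: [3.14, 0.001, 1.468]
time: 2.7
tool_pos: [0.4669, -0.272, 0.0551]
ee_rot: [3.141, 0.001, 1.469]
time: 2.8
tool_pos: [0.4667, -0.2718, 0.0547]
ee_rot: [3.141, 0.0, 1.469]
```

```bash
python3 -m handwheel '[[[0,0,0],[0.008,0.08,0],0.57],[[0,0,0],[0.008,0.08,0],0.57],[[0,0,0],[0.008,0.08,0],0.57],[[0,0,0],[0.008,0.08,0],0.57],[[0,0,0],[0.008,0.08,0],0.57]]'; python3 -m handwheel '[[[0,0,0],[0.008,0.08,0],0.57],[[0,0,0],[0.008,0.08,0],0.57],[[0,0,0],[0.008,0.08,0],0.57],[[0,0,0],[0.008,0.08,0],0.57],[[0,0,0],[0.008,0.08,0],0.57]]';  python3 - <<'E'
from h import *
p,d,K,T=snap("top"); save("c3.png",cv2.resize(p[180:262,226:340],None,fx=5,fy=5,interpolation=cv2.INTER_CUBIC))
E
```

```text
time: 3.3
tool_pos: [0.4687, -0.2514, 0.0545]
ee_rot: [3.142, 0.0, 1.469]
wrist_force: [1.0, -1.4, -0.4]
width: 0.0405
finger_force: 0.8
time: 3.8
tool_pos: [0.4707, -0.2316, 0.0545]
ee_rot: [3.142, 0.0, 1.468]
wrist_force: [0.6, -0.7, 0.0]
width: 0.0402
finger_force: 0.4
```

View pics/c3.png

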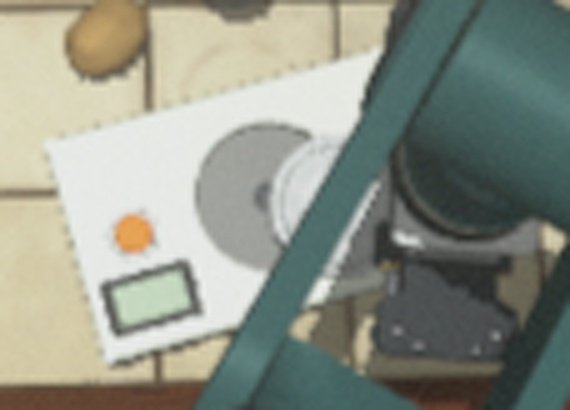

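The plate is moving: its front edge is at (272,200) in the crop, still aimed at the well's centre at (267,197), about 40 mm to go.

```bash
python3 -m handwheel '[[[0,0,0],[0.008,0.08,0],0.57],[[0,0,0],[0.008,0.08,0],0.57],[[0,0,0],[0.008,0.08,0],0.57],[[0,0,0],[0.008,0.08,0],0.57],[[0,0,0],[0.006,0.06,0],0.57]]'; python3 -m handwheel '[[[0,0,0],[0.006,0.06,0],0.57],[[0,0,0],[0.006,0.06,0],0.57],[[0,0,0],[0.006,0.06,0],0.57],[[0,0,0],[0.005,0.05,0],0.57],[[0,0,0],[0.005,0.05,0],0.57]]';  python3 - <<'E'
from h import *
p,d,K,T=snap("top"); A=cv2.resize(p[180:262,226:340],None,fx=5,fy=5,interpolation=cv2.INTER_CUBIC)
p,d,K,T=snap("scene"); B=cv2.resize(p[190:250,205:275],None,fx=5,fy=5,interpolation=cv2.INTER_CUBIC)
save("c4.png",cv2.copyMakeBorder(np.vstack([A[:290],cv2.copyMakeBorder(B,0,0,0,A.shape[1]-B.shape[1],cv2.BORDER_CONSTANT)]),0,0,0,0,0))
E
```

```text
time: 4.35
tool_pos: [0.4726, -0.2125, 0.0546]
ee_rot: [3.141, 0.0, 1.469]
wrist_force: [-0.1, -2.1, -0.5]
width: 0.0404
finger_force: 0.6
time: 4.85
tool_pos: [0.4744, -0.199, 0.0549]
ee_rot: [3.14, 0.001, 1.468]
wrist_force: [0.4, -1.4, 1.4]
width: 0.0402
finger_force: 1.2
```

View pics/c4.png

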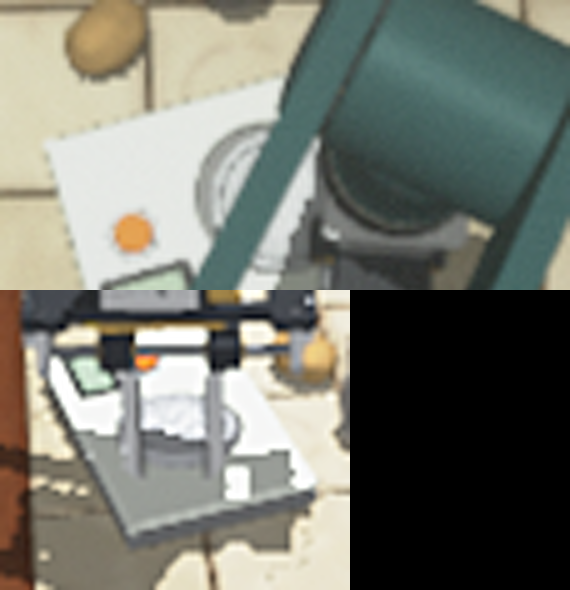

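The plate's front edge is now inside the well, about 10 px (5 mm) short of the far wall at (197,190). I push on gently.

```bash
python3 -m handwheel '[[[0,0,0],[0.004,0.04,0],0.57],[[0,0,0],[0.004,0.04,0],0.57],[[0,0,0],[0.003,0.03,0],0.57]]'; python3 -m handwheel '[[[0,0,0],[0.002,0.02,0],0.57],[[0,0,0],[0.002,0.02,0],0.57]]'; python3 -m handwheel '[[[0,0,0],[0,0,0],0.57]]'
```

```text
time: 5.25
tool_pos: [0.4754, -0.194, 0.0549]
ee_rot: [3.139, 0.002, 1.468]
wrist_force: [2.9, -4.6, -0.7]
width: 0.0404
finger_force: 2.7
time: 5.45
tool_pos: [0.4758, -0.1923, 0.0551]
ee_rot: [3.139, 0.002, 1.468]
wrist_force: [3.2, -4.5, -0.3]
width: 0.0401
finger_force: 3.0
time: 5.55
tool_pos: [0.4758, -0.1921, 0.0551]
ee_rot: [3.139, 0.002, 1.468]
wrist_force: [3.1, -4.7, 0.3]
width: 0.0404
finger_force: 2.8
```

```bash
python3 -m handwheel '[[[0,0,0],[0.002,0.02,0],0.57],[[0,0,0],[0.002,0.02,0],0.57],[[0,0,0],[0,0,0],0.57]]'; python3 -m handwheel '[[[0,0,0],[-0.02,-0.15,0],0.57],[[0,0,0],[0,-0.2,0],0.57],[[0,0,0],[0,-0.2,0.3],0.57],[[0,0,0],[0,-0.5,0.5],0.57],[[0,0,0],[0,-0.5,0.5],0.57]]';python3 -m handwheel '[[[0,0,0],[0,-0.6,0.4],1],[[0,0,0],[0,-0.6,0],1],[[0,0,0],[0,-0.5,0],1],[[0,0,0],[0,0,0],1]]';  python3 - <<'E'
from h import *
p,d,K,T=snap("top"); A=cv2.resize(p[180:262,226:340],None,fx=5,fy=5,interpolation=cv2.INTER_CUBIC)
W=cloud(d,K,T); Z=W[...,2]; m=np.zeros(Z.shape,bool); m[195:245,255:310]=1
for c,r in((.4802,-.1495),):
    R=np.hypot(W[...,0]-c,W[...,1]-r); k=m&(R<.035); q=W[k]; C=np.linalg.lstsq(np.c_[q[:,:2]-[c,r],np.ones(len(q))],q[:,2],rcond=None)[0]; print("plane",C,len(q))
p,d,K,T=snap("scene"); B=cv2.resize(p[190:250,205:275],None,fx=5,fy=5,interpolation=cv2.INTER_CUBIC)
save("c5.png",np.vstack([A[:290],cv2.copyMakeBorder(B,0,0,0,A.shape[1]-B.shape[1],cv2.BORDER_CONSTANT)]))
E
```

```text
time: 5.85
tool_pos: [0.4762, -0.1913, 0.0554]
ee_rot: [3.138, 0.004, 1.468]
wrist_force: [4.6, -7.0, -0.4]
width: 0.0407
finger_force: 3.8
time: 6.35
tool_pos: [0.4727, -0.2665, 0.1189]
ee_rot: [-3.138, -0.003, 1.469]
wrist_force: [0.8, -0.1, 0.4]
width: 0.0404
finger_force: 0.0
time: 6.75
tool_pos: [0.4728, -0.3543, 0.1385]
ee_rot: [-3.14, -0.001, 1.465]
wrist_force: [0.3, -0.0, 0.6]
width: 0.012
finger_force: 0.0
plane [-0.00747176  0.0045809   0.03029368] 492
```

View pics/c5.png

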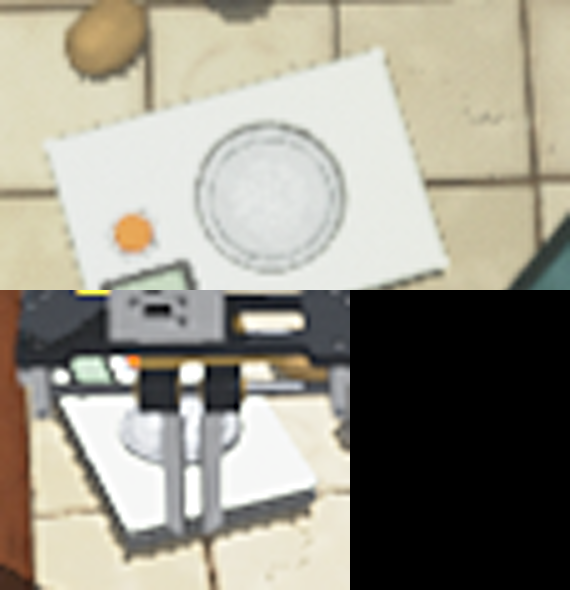

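The plate lies home: its top is at 30.3 mm (31 expected) with under 0.01 rad of tilt, and it sits concentric in the well at (270,197). Next is the button.

```bash
python3 -m handwheel '[[[0,0,0],[-0.02,0.3,0],1],[[0,0,0],[-0.02,0.5,0],1],[[0,0,0],[-0.02,0.5,0],1],[[0,0,0],[-0.02,0.5,0],1],[[0,0,0],[-0.02,0.5,0],1]]';python3 -m handwheel '[[[0,0,0],[-0.02,0.5,0],1],[[0,0,0],[-0.02,0.5,0],1],[[0,0,0],[-0.02,0.5,0],1],[[0,0,0],[-0.02,0.5,0],1],[[0,0,0],[-0.02,0.5,0],1]]';python3 -m handwheel '[[[0,0,0],[-0.02,0.4,-0.2],1],[[0,0,0],[-0.02,0.3,-0.2],1],[[0,0,0],[0,0.1,-0.1],1],[[0,0,0],[0,0,0],1],[[0,0,0],[0,0,0],1]]';python3 -m handwheel '[[[0,0,0],[0,0,0],1],[[0,0,0],[0,0,0],1],[[0,0,0],[0,0,0],1]]'
```

```text
time: 7.35
tool_pos: [0.4683, -0.2333, 0.1393]
ee_rot: [-3.141, -0.001, 1.47]
wrist_force: [-0.2, -0.3, 0.6]
width: 0.0003
finger_force: 0.0
time: 7.85
tool_pos: [0.4627, -0.1086, 0.1394]
ee_rot: [-3.141, -0.001, 1.471]
wrist_force: [0.2, 0.3, 0.4]
width: 0.0006
finger_force: 0.0
time: 8.35
tool_pos: [0.4618, -0.0716, 0.1147]
ee_rot: [3.141, 0.0, 1.469]
wrist_force: [-0.1, 0.1, 1.3]
width: 0.0004
finger_force: 0.0
time: 8.65
tool_pos: [0.4622, -0.0724, 0.1148]
ee_rot: [3.141, 0.0, 1.467]
wrist_force: [-0.3, -0.0, -0.7]
width: 0.0009
finger_force: 0.0
```

```bash
python3 -m handwheel '[[[0,0,0],[-0.02,0,-0.25],1],[[0,0,0],[0,0,-0.3],1],[[0,0,0],[0,0,-0.3],1],[[0,0,0],[0,0,-0.2],1],[[0,0,0],[0,0,-0.05],1]]';python3 -m handwheel '[[[0,0,0],[0,0,0],1],[[0,0,0],[0,0,0],1],[[0,0,0],[0,0,-0.02],1],[[0,0,0],[0,0,-0.02],1],[[0,0,0],[0,0,-0.02],1]]';python3 -m handwheel '[[[0,0,0],[0,0,-0.02],1],[[0,0,0],[0,0,-0.02],1],[[0,0,0],[0,0,0],1]]'
```

```text
time: 9.15
tool_pos: [0.4596, -0.0717, 0.0577]
ee_rot: [-3.138, -0.001, 1.468]
wrist_force: [-1.9, -0.6, 1.9]
width: 0.0004
finger_force: 1.0
time: 9.65
tool_pos: [0.4615, -0.072, 0.0572]
ee_rot: [3.14, 0.0, 1.468]
wrist_force: [0.2, -0.3, 2.2]
width: 0.0002
finger_force: 1.2
time: 9.95
tool_pos: [0.4615, -0.072, 0.055]
ee_rot: [3.14, 0.0, 1.468]
wrist_force: [-0.1, -0.1, 3.7]
width: 0.0003
finger_force: 2.1
```

```bash
python3 -m handwheel '[[[0,0,0],[0,0,-0.02],1],[[0,0,0],[0,0,-0.02],1],[[0,0,0],[0,0,0],1]]';python3 -m handwheel '[[[0,0,0],[0,0,-0.02],1],[[0,0,0],[0,0,0],1]]'
```

```text
time: 10.25
tool_pos: [0.4615, -0.072, 0.0541]
ee_rot: [3.14, 0.0, 1.468]
wrist_force: [-1.9, 0.6, 10.8]
width: 0.0005
finger_force: 5.3
time: 10.45
tool_pos: [0.4615, -0.072, 0.054]
ee_rot: [3.14, 0.0, 1.468]
wrist_force: [-4.0, 1.2, 16.3]
width: 0.0004
finger_force: 7.6
```

The button is on its stop: 16 N at TCP z = 0.054, which is 4 mm of travel. I let it go, retreat and check.

```bash
python3 -m handwheel '[[[0,0,0],[0,0,0.15],1],[[0,0,0],[0,0,0.4],1],[[0,0,0],[0,0,0.6],1],[[0,0,0],[0,0,0.6],1],[[0,0,0],[0,0,0.5],1]]';python3 -m handwheel '[[[0,0,0],[0,-0.5,0.2],1],[[0,0,0],[0,-0.7,0],1],[[0,0,0],[0,-0.7,0],1],[[0,0,0],[0,-0.7,0],1],[[0,0,0],[0,-0.7,0],1]]';python3 -m handwheel '[[[0,0,0],[0,-0.7,0],1],[[0,0,0],[0,-0.7,0],1],[[0,0,0],[0,-0.4,0],1],[[0,0,0],[0,0,0],1],[[0,0,0],[0,0,0],1]]';python3 -m handwheel '[[[0,0,0],[0,0,0],1],[[0,0,0],[0,0,0],1],[[0,0,0],[0,0,0],1]]';python3 - <<'E'
from h import *
p,d,K,T=snap("top"); save("end.png",p)
W=cloud(d,K,T); R=np.hypot(W[...,0]-.4802,W[...,1]+.1495); q=W[R<.035]; print(np.linalg.lstsq(np.c_[q[:,:2]-[.4802,-.1495],np.ones(len(q))],q[:,2],rcond=None)[0])
k=np.hypot(W[...,0]-.4605,W[...,1]+.072)<.008; print("button z",np.median(W[k][:,2]),k.sum())
E
```

```text
time: 10.95
tool_pos: [0.4605, -0.0717, 0.1646]
ee_rot: [-3.141, -0.0, 1.468]
wrist_force: [0.8, 0.3, 1.7]
width: 0.0008
finger_force: 0.0
time: 11.45
tool_pos: [0.4602, -0.2378, 0.1729]
ee_rot: [-3.14, -0.001, 1.468]
wrist_force: [0.6, 0.1, -0.2]
width: 0.0007
finger_force: 0.0
time: 11.95
tool_pos: [0.4607, -0.3261, 0.1732]
ee_rot: [-3.14, -0.002, 1.468]
wrist_force: [0.3, 0.0, -0.4]
width: 0.0003
finger_force: 0.0
time: 12.25
tool_pos: [0.4612, -0.3258, 0.1743]
ee_rot: [3.141, 0.0, 1.47]
wrist_force: [0.3, 0.4, -0.1]
width: 0.0007
finger_force: 0.0
[-0.01481194  0.00310425  0.03023547]
button z 0.031730737193837344 27
```

View pics/end.png

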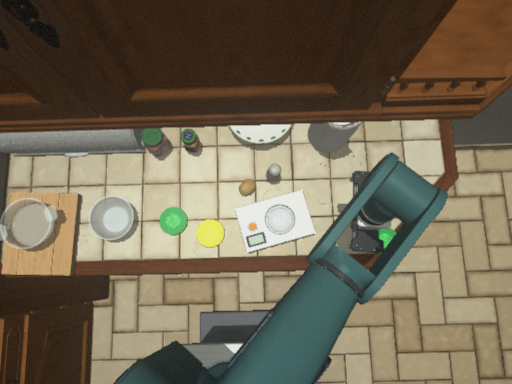

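The plate sits home at (280,220). The button at (252,226) is up again. The visible bystanders are where they stood, the cork is hidden under the raised arm, and the arm is clear.

```bash
python3 -c "
from bench import robot
print(robot.close_job())"
```

```text
the job is handed in; nothing more can be done
None
```

The steel plate was pushed into the well and lies flat and home, the orange button was then pressed to its stop and sprang back, and the job is handed in; the interface gave no verdict, and the cork was hidden under the arm in the last picture.

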